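# Run the locked vial stage to its end stop

### The arm

A 6-joint arm with a two-finger parallel gripper is mounted at the origin on a cart in front of the work surface, level with it; the furniture and walls round the work are solid. World frame = base frame: x ahead of the robot, y to its left, z up, the work surface at z = 0. Lengths are in m, angles in rad, forces in N, time in s.
With the tool pointing down it reaches from about 0.35 to 0.85 m from the base axis. Payload 8.1 kg.
Tool frame: the origin (TCP) lies at the very end of the fingers, on their centre line; the grasp point (between the pads) lies 19 mm behind it; z points along the fingers, y is the direction in which the jaws open and shut (so a half turn about z gives the same grasp; the last joint's range is limited). The gripper opens to 93 mm and grips with 3 to 60 N. Pads are 15 mm wide; open, the fingers measure 128 mm over their backs; the gripper's body (75 mm by 188 mm) begins 65 mm behind the grasp point.
Start: joints at [1.039, 0.13, 1.488, -0, 1.523, -0.085], TCP at [0.259, 0.541, 0.219] pointing down, gripper open.
Joint ranges: [-2.96, 2.96], [-0.89, 2.26], [0.02, 2.5], [-1.34, 4.48], [0, 2.73], [-2.66, 2.66]. Speed limits (rad/s): [2.39, 2.39, 2.79, 3.14, 3.14, 3.14].

### API

Orientations are given as a rotation vector (axis times angle).
In Python, from cell import read_state, snapshot, get_calibration, sign_off, search_frame gives the robot as it stands.
- The arm moves only by the tool jog_arm, never from a script. Its argument "series" is a list of rows, each an object with "offset": the shift along the tool's x, y, z in m, a list of three; "roll": the turn about the tool's z in rad. A call has 1 to 20 rows; each row is the pose to reach, as a shift and turn from the pose commanded when the call began, along the tool's axes at that moment; what a row does not reach only later rows make up. A row lasts 1/12 s, in which the tool goes at most 41.7 mm and 7.16 degrees, less where a joint would pass 70% of its speed; a pose out of reach is approached as far as the arm can. A call with a gripper value outside its range is refused whole. "gripper" is the gripper command: -1 is shut, 1 is fully open, values between are in proportion, set as the call begins (left out, the last holds). The fingers move at their own pace and stop on an object; the grip force is fixed at half the most. Time passes only in rows, so rows that repeat a pose let the fingers close. It gives the time, the measured TCP pose, the force and the opening at its end, in the units of the state.
- read_state(): the state, without advancing time (a new reading comes with each control period).
- snapshot(name): name is "side" or "top" or "wrist"; returns the picture (420x560x3 uint8, red, green, blue); there is no depth.
- get_calibration(name): a dict with "fx", "fy", "cx", "cy" (pixels), "R" (3x3) and "t" (3): a world point X has camera coordinates R X + t; the wrist camera has in their place "hand_eye" (4x4, takes a point from camera to tool coordinates, whose origin is the TCP and whose axes are the flange's). Camera axes: x right, y down, z forward; pixel columns grow to the right and rows downward; lengths in m; the calibration is good to about 2 mm. A picture is of the moment at which its call begins: read the wrist's pose just before it. get_calibration takes no time and is no camera call.
- sign_off(): hands the job in, once; it reports no verdict.
Trained networks look in the newest picture that a camera, given by its name, has taken for a name from the list of things; names that differ only in an ending like _2 or _b are one class to them, and where a whole thing is asked for, a point or a joint stands for the part that bears it (a point fixed in the world has none). Each returns a list of dicts, best first, with "conf" (0 to 1); they miss things now and then, are a little off and sometimes report something else, mostly with a low value. They report only what shows in the picture. A call takes as long as a camera call.
- search_frame(label, camera): "point" ([x, y, z] in m, in the coordinates of the camera as it stood for that picture, good to about 4 mm: the middle of the surface that is visible of it).
The state is a dict: "t": time; "joint_pos": joint angles; "joint_velocities": joint speeds; "tau": joint torques, N m; "tool_pos": TCP position; "ee_rot": TCP orientation; "ft_force": force on the tool from outside, world axes, zero at the start; "wrist_torque": the same for the moment, N m; "gripper_width": finger opening in m.
Only numpy, scipy, OpenCV 4.12 (cv2) and the standard library are available. Lean on these libraries where they do the work, as an engineer would, in place of code of your own. Each camera call takes 0.05 s, during which the arm holds its last target. There are 200 camera calls.

### The job

On the small slide stage, press the red plate all the way down with the fingertips to free the latch and, keeping it down, push the carriage along until it rests against the blue end stop; then let go so that the plate springs up and latches the carriage there. Grasp nothing, do not touch the vial rack or its vials, and leave everything else on the bench where it is.

Things in the scene. Friction and masses are not known exactly. Their poses are not given: they have to be found in the camera images.
- stage: Low linear slide stage fixed to the bench: aluminium bed 266 mm long, 102 mm wide, 34 mm high at its two end blocks. Origin at the centre of the underside; its x axis points along the slide, towards the blue end stop block at +x (the grey block is at -x); z is up. Its place and yaw differ from run to run.
- plate_top (a point): Centre of the top of the red ribbed push plate (latch release) on the carriage, 47 mm above the bench when up; 48 mm along the slide, 74 mm across it, framed by aluminium rims 45 mm above the bench. It goes straight down 7 mm against a spring (2 N at first, 4.5 N at the bottom) and springs back. x axis along the slide towards the blue end stop. It travels with the carriage.
- push_face (a point): Middle of the top edge of the upright blue step on the carriage, 25 mm from the plate's centre towards the end stop, 58 mm above the bench. Its face looks back over the plate and is 114 mm wide. The step is 16 mm thick; right behind it stands the vial rack (53 mm along the slide, 108 mm across, top 57 mm above the bench, vials up to 71 mm), fixed to the carriage.
- end_stop (a point): Top edge, in the middle, of the inner face of the blue end stop block, 34 mm above the bench, 119 mm from the stage's origin along its x axis. The carriage's front edge, 104 mm ahead of the plate's centre, meets it.
- carriage (a joint): Carriage position along the slide in m: 0 at the grey block, where it starts latched, 0.100 at rest against the blue end stop. While the plate is up a bolt under it blocks the carriage; with the plate down (4.5 mm or more) it slides with about 1 N of friction and stays where it is left. The bolt can latch again only in the last 4 mm before the end stop.
- key (a joint): How far the red plate is pressed, in m: 0 up (latched), 0.007 fully down (free). If let go part-way along the slide it comes up only to 0.003.
- rack: The blue vial rack fixed on the carriage, with six small vials in it (blue or white caps). Not to be touched. Origin at the centre of its underside, 35 mm above the bench.
- jar: Jar with a green lid, 45 mm across and 45 mm high, loose, standing just past the blue end stop. Origin at the centre of its underside.
- liners: Small white carton, 52 x 88 x 30 mm, loose, lying just behind the grey end block. Origin at the centre of its underside.
- marker: White marker pen with a black cap, 128 mm long, loose, lying near the right edge of the bench. Origin at the centre of its underside.
- beaker: Clear plastic beaker, 57 mm across and 68 mm high, loose, standing at the left. Origin at the centre of its underside.
- tips: Grey box of pipette tips with a clear blue lid, 68 x 116 x 70 mm, loose, standing at the left. Origin at the centre of its underside.

How it is judged:
By the outcome, as a careful person would: the job done as asked, in the order asked, and still so for the second after the job is handed in, with the robot touching nothing.
It also fails if it takes over 40 s, if anything falls off the work surface, if the arm or the gripper's body presses on something with over 40 N, if the wrist force passes 120 N, or if a joint passes its speed limit or range.

## Working session

There is one attempt and no reset: what is moved stays moved. The work goes in short steps, Python scripts to look and compute and a tool call to move; the robot and the scene stay as the last step left them, time stands still between calls to the robot, and variables do not carry over. Pictures are saved under pics/ and viewed, about 8 in all and at most 12, crops included, and the job is handed in when it is done.

Besides the shell and the picture viewer there is one more tool, called after "Emit:" in YAML: its name, and indented under it one key for each argument. jog_arm: Moves the arm, as the interface text tells. Its arguments: {"type":"object","properties":{"series":{"type":"array"},"gripper":{"type":"number"}},"required":["series"]}

```bash
mkdir -p pics
cat > h.py <<'E'
import numpy as np, cv2
from scipy.spatial.transform import Rotation as Ro
from cell import *
def save(n,f):
    im=snapshot(n); cv2.imwrite('pics/'+f,im[:,:,::-1]); return im
def world(p,n,s=None):
    c=get_calibration(n)
    if n=='wrist':
        q=c['hand_eye']@np.r_[p,1]; return Ro.from_rotvec(s['ee_rot']).apply(q[:3])+s['tool_pos']
    return np.array(c['R']).T@(np.array(p)-c['t'])
def pix(X,n):
    c=get_calibration(n); q=np.array(c['R'])@X+c['t']; return np.round([c['fx']*q[0]/q[2]+c['cx'],c['fy']*q[1]/q[2]+c['cy']],1)
def onplane(u,v,n,z):
    c=get_calibration(n);R=np.array(c['R']); o=-R.T@c['t']; d=R.T@[(u-c['cx'])/c['fx'],(v-c['cy'])/c['fy'],1]
    return o+d*(z-o[2])/d[2]
E
python3 - <<'E'
from h import *
np.set_printoptions(precision=4,suppress=True)
s=read_state();print(s)
a=save('top','top1.png');b=save('side','side1.png')
for n in ['top','side']:
  for l in ['plate_top','push_face','end_stop','stage','rack','jar','liners']:
    for r in search_frame(l,n)[:2]:
      p=world(r['point'],n);print(n,l,round(r['conf'],2),p,pix(p,n))
E
```

```text
{'t': 0.0, 'joint_pos': array([ 1.0386,  0.1311,  1.4893, -0.    ,  1.523 , -0.0854]), 'joint_velocities': array([ 0.0007, -0.0011,  0.0003,  0.0015, -0.0001, -0.0002]), 'tau': array([  0.0011, -55.9853, -49.1753,   0.077 ,   0.0357,  -0.0003]), 'tool_pos': array([0.2589, 0.5406, 0.2176]), 'ee_rot': array([-0.6959, -3.063 ,  0.0027]), 'ft_force': array([0.0871, 0.1701, 0.4463]), 'wrist_torque': array([ 0.003 ,  0.0215, -0.0319]), 'gripper_width': 0.09265743883019581}
top plate_top 0.75 [0.5818 0.0198 0.0498] [306.6 198.4]
top push_face 0.96 [ 0.572  -0.0136  0.0451] [319.4 202.8]
top push_face 0.68 [0.6266 0.1212 0.0249] [268.3 182.9]
top end_stop 0.79 [ 0.5575 -0.0445  0.0366] [330.9 209.2]
top stage 0.64 [ 0.5574 -0.0385  0.0421] [328.8 208.8]
top rack 0.79 [ 0.561  -0.0402  0.0584] [330.  206.2]
top rack 0.23 [ 0.5599 -0.0403  0.0393] [329.4 208.1]
top jar 0.71 [ 0.5186 -0.2261  0.0455] [401.4 225.1]
top jar 0.48 [ 0.571  -0.0092  0.0464] [317.7 203. ]
top liners 0.81 [0.6272 0.1202 0.0283] [268.7 182.4]
side plate_top 0.56 [0.5858 0.0284 0.0482] [297.6 222.3]
side push_face 0.9 [ 0.5719 -0.0514  0.0456] [296.1 238.1]
side end_stop 0.74 [ 0.5552 -0.0751  0.0353] [290.4 246.8]
side end_stop 0.39 [ 0.5061 -0.3055  0.0164] [278.3 316.8]
side stage 0.79 [ 0.5563 -0.0785  0.04  ] [291.1 245.8]
side stage 0.52 [0.6335 0.1089 0.0306] [310.4 214.2]
side rack 0.58 [ 0.5679 -0.0497  0.0542] [294.4 234.8]
side rack 0.57 [ 0.5022 -0.3052  0.0166] [276.3 316.8]
side jar 0.98 [ 0.5167 -0.2448  0.0397] [280.9 288. ]
side liners 0.71 [0.6311 0.109  0.0282] [309.6 215. ]
```

View pics/top1.png

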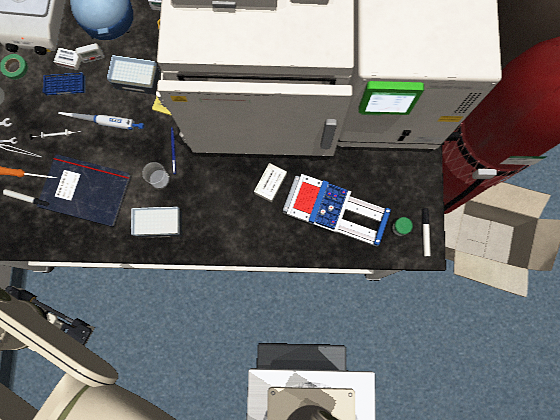

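View pics/side1.png

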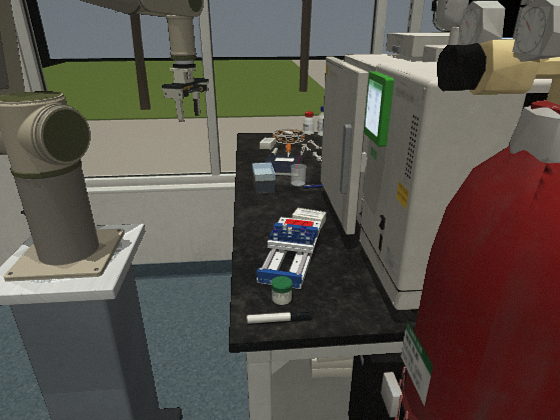

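The top view shows the stage running from the grey block near (290,190), with the red plate at (306,198), to the blue stop at (383,225). The jar is at (403,226) and the carton at (270,182). The side view agrees, and the cabinet stands close behind the stage.

Run:
```python
from h import *
np.set_printoptions(precision=4,suppress=True)
im=cv2.imread('pics/top1.png').astype(int);B,G,R=im[...,0],im[...,1],im[...,2]
win=np.zeros(B.shape,bool);win[165:250,280:395]=1
red=((R>140)&(G<90)&(B<90)&win).astype(np.uint8)
n,l,st,c=cv2.connectedComponentsWithStats(red);i=1+st[1:,4].argmax();print(st[i],c[i])
p=onplane(*c[i],'top',.047);print('plate',p)
blue=((B>110)&(R<90)&(B-R>60)&win).astype(np.uint8)
n,l,st,cc=cv2.connectedComponentsWithStats(blue)
for k in range(1,n):
  if st[k,4]>15: print(st[k],cc[k],onplane(*cc[k],'top',.034))
pts=np.argwhere(red)[:,::-1]
w=np.array([onplane(u,v,'top',.047)[:2] for u,v in pts],np.float32)
r=cv2.minAreaRect(w);print(r)
print(get_calibration('wrist')['hand_eye'])
cv2.imwrite('pics/topc.png',cv2.resize(cv2.imread('pics/top1.png')[165:255,245:425],None,fx=4,fy=4,interpolation=2))
```

```text
[293 182  27  32 507] [306.2446 197.3156]
plate [0.5853 0.0208 0.047 ]
[309 180  38  47 711] [326.526  203.7581] [ 0.5722 -0.0331  0.034 ]
[374 208  17  37 177] [382.0452 226.322 ] [ 0.516  -0.1781  0.034 ]
((0.57568359375, -0.008639395236968994), (0.10959882289171219, 0.07388614863157272), 71.41928100585938)
[[ 0.0016 -0.9699 -0.2435  0.0671]
 [ 1.      0.0014  0.001   0.0001]
 [-0.0006 -0.2435  0.9699 -0.1665]
 [ 0.      0.      0.      1.    ]]
```

View pics/topc.png

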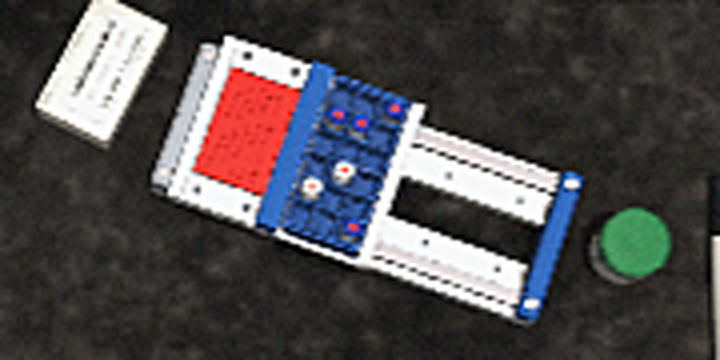

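The enlarged crop shows the plate on the left, the blue step and rack to its right, the blue stop, and the jar beyond it. Plate to stop block measures 211 mm, which is what the given sizes predict. The cabinet door is close, so I'll check its clearance to the gripper body.

Run:
```python
from h import *
np.set_printoptions(precision=3,suppress=True)
for z in (0,.02,.05):
  print(z,[onplane(u,155,'top',z) for u in (200,270,335)], onplane(352,233,'side',z), onplane(345,228,'side',z))
im=cv2.imread('pics/side1.png')[150:290,240:430];cv2.imwrite('pics/sidec.png',cv2.resize(im,None,fx=4,fy=4,interpolation=2))
```

```text
0 [array([0.706, 0.311, 0.   ]), array([0.712, 0.12 , 0.   ]), array([ 0.716, -0.058,  0.   ])] [0.741 0.042 0.   ] [0.728 0.073 0.   ]
0.02 [array([0.7  , 0.307, 0.02 ]), array([0.705, 0.119, 0.02 ]), array([ 0.71 , -0.056,  0.02 ])] [0.731 0.007 0.02 ] [0.719 0.037 0.02 ]
0.05 [array([0.691, 0.302, 0.05 ]), array([0.696, 0.118, 0.05 ]), array([ 0.701, -0.053,  0.05 ])] [ 0.715 -0.046  0.05 ] [ 0.704 -0.018  0.05 ]
```

View pics/sidec.png

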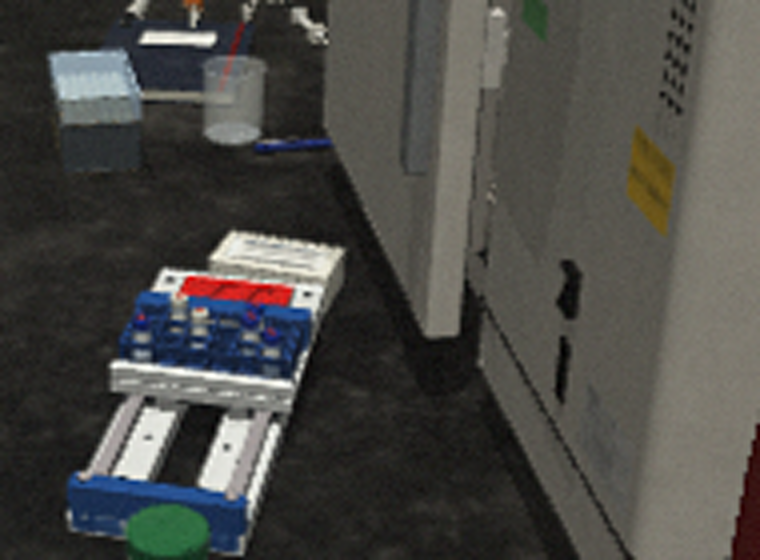

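The door is at x≈0.70 with a handle sticking out of it. I'll point the jaw axis along the slide, so the long side of the gripper body stays clear of it (max x≈0.65). That needs only about -0.11 rad of roll.

Emit:
jog_arm:
  series:
    - {"offset": [-0.52, -0.33, 0.03], "roll": -0.11}
    - {"offset": [-0.52, -0.33, 0.03], "roll": -0.11}
    - {"offset": [-0.52, -0.33, 0.03], "roll": -0.11}
    - {"offset": [-0.52, -0.33, 0.03], "roll": -0.11}
    - {"offset": [-0.52, -0.33, 0.03], "roll": -0.11}
    - {"offset": [-0.52, -0.33, 0.03], "roll": -0.11}
    - {"offset": [-0.52, -0.33, 0.03], "roll": -0.11}
    - {"offset": [-0.52, -0.33, 0.03], "roll": -0.11}
    - {"offset": [-0.52, -0.33, 0.03], "roll": -0.11}
    - {"offset": [-0.52, -0.33, 0.03], "roll": -0.11}
    - {"offset": [-0.52, -0.33, 0.03], "roll": -0.11}
    - {"offset": [-0.52, -0.33, 0.03], "roll": -0.11}
    - {"offset": [-0.52, -0.33, 0.03], "roll": -0.11}
    - {"offset": [-0.52, -0.33, 0.03], "roll": -0.11}
    - {"offset": [-0.52, -0.33, 0.03], "roll": -0.11}
    - {"offset": [-0.52, -0.33, 0.03], "roll": -0.11}
    - {"offset": [-0.52, -0.33, 0.03], "roll": -0.11}
    - {"offset": [-0.52, -0.33, 0.03], "roll": -0.11}
    - {"offset": [-0.52, -0.33, 0.03], "roll": -0.11}
  gripper: -1

```text
t: 2.38
tool_pos: [0.5852, 0.0199, 0.1887]
ee_rot: [-0.525, -3.097, -0.001]
ft_force: [0.3, 0.3, 0.1]
gripper_width: 0.0004
```

Run:
```python
from h import *
np.set_printoptions(precision=4,suppress=True)
s=read_state();print(s['t'],s['tool_pos'],s['ee_rot'],s['joint_pos'],s['ft_force'],s['gripper_width'])
save('wrist','w1.png')
for l in ['plate_top','push_face','end_stop','rack']:
    for r in search_frame(l,'wrist')[:1]: print(l,r['conf'],world(r['point'],'wrist',s))
# wrist red centroid on plane z=.047
c=get_calibration('wrist');Rt=Ro.from_rotvec(s['ee_rot']).as_matrix();H=c['hand_eye']
o=Rt@H[:3,3]+s['tool_pos'];RR=Rt@H[:3,:3]
def ow(u,v,z):
    d=RR@[(u-c['cx'])/c['fx'],(v-c['cy'])/c['fy'],1]; return o+d*(z-o[2])/d[2]
im=cv2.imread('pics/w1.png').astype(int);B,G,R=im[...,0],im[...,1],im[...,2]
red=((R>110)&(G<90)&(B<90)).astype(np.uint8)
n,l,st,cc=cv2.connectedComponentsWithStats(red);i=1+st[1:,4].argmax();print(st[i],ow(*cc[i],.047))
pts=np.argwhere(l==i)[:,::-1]
w=np.array([ow(u,v,.047)[:2] for u,v in pts],np.float32);print(cv2.minAreaRect(w))
```

```text
2.3833 [0.5852 0.0199 0.1887] [-0.525  -3.0972 -0.0005] [-0.0539  0.1069  1.5683  0.0004  1.4666 -1.2889] [0.331  0.3023 0.1296] 0.00042401739944579383
plate_top 0.75 [0.5835 0.0256 0.048 ]
push_face 0.91 [ 0.5707 -0.0071  0.0485]
end_stop 0.85 [ 0.5602 -0.0392  0.0448]
rack 0.9 [ 0.5599 -0.0382  0.0587]
[262 197  41  21 471] [0.5926 0.0235 0.047 ]
((0.590961217880249, 0.021290579810738564), (0.04366346821188927, 0.022386807948350906), 70.84039306640625)
```

View pics/w1.png

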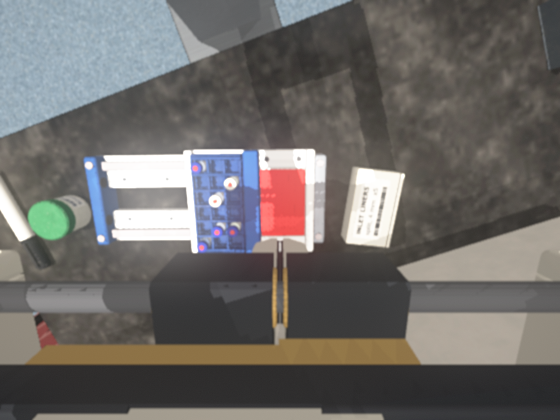

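The wrist view shows the closed fingers at (280,245). The plate spans columns 260–305 and rows 168–236, the step is to its left, and the jar and carton are clear. The red mask caught only part of the plate, so I'll recompute from the edges.

Run:
```python
from h import *
np.set_printoptions(precision=4,suppress=True)
s=read_state()
c=get_calibration('wrist');Rt=Ro.from_rotvec(s['ee_rot']).as_matrix();H=c['hand_eye']
o=Rt@H[:3,3]+s['tool_pos'];RR=Rt@H[:3,:3]
def ow(u,v,z):
    d=RR@[(u-c['cx'])/c['fx'],(v-c['cy'])/c['fy'],1]; return o+d*(z-o[2])/d[2]
im=cv2.imread('pics/w1.png').astype(int);B,G,R=im[...,0],im[...,1],im[...,2]
red=((R>110)&(R-G>70)&(R-B>70)).astype(np.uint8)
n,l,st,cc=cv2.connectedComponentsWithStats(red);i=1+st[1:,4].argmax();x,y,w,h,a=st[i];print(st[i])
k=np.array([ow(u,v,.047) for u,v in [(x,y),(x+w,y),(x+w,y+h),(x,y+h)]]);print(k, k.mean(0))
t=(k-s['tool_pos'])@Rt;print('tool coords',t)
d=k[0]-k[1]+k[3]-k[2];print('slide dir deg',np.degrees(np.arctan2(d[1],d[0]))%360,'tool -y',np.degrees(np.arctan2(-Rt[1,1],-Rt[0,1]))%360)
```

```text
[ 259  169   46   67 2963]
[[ 0.5442  0.0115  0.047 ]
 [ 0.5602  0.0574  0.047 ]
 [ 0.6311  0.0345  0.047 ]
 [ 0.6142 -0.0141  0.047 ]] [0.5874 0.0223 0.047 ]
tool coords [[ 0.0362 -0.0214  0.1419]
 [ 0.0363  0.0272  0.1419]
 [-0.0382  0.0289  0.1419]
 [-0.0383 -0.0225  0.1419]]
slide dir deg 250.86835933795527 tool -y 250.78342998037493
```

Emit:
jog_arm:
  series:
    - {"offset": [0, 0.003, 0.03], "roll": 0}
    - {"offset": [0, 0.003, 0.065], "roll": 0}
    - {"offset": [0, 0.003, 0.1], "roll": 0}
    - {"offset": [0, 0.003, 0.125], "roll": 0}
    - {"offset": [0, 0.003, 0.135], "roll": 0}
    - {"offset": [0, 0.003, 0.135], "roll": 0}
    - {"offset": [0, 0.003, 0.138], "roll": 0}
    - {"offset": [0, 0.003, 0.138], "roll": 0}

```text
t: 3.3
tool_pos: [0.5881, 0.0217, 0.0526]
ee_rot: [0.526, 3.094, 0.001]
ft_force: [0.3, -1.2, 0.0]
gripper_width: 0.0003
```

Emit:
jog_arm:
  series:
    - {"offset": [0, 0, 0.002], "roll": 0}
    - {"offset": [0, 0, 0.004], "roll": 0}
    - {"offset": [0, 0, 0.006], "roll": 0}
    - {"offset": [0, 0, 0.007], "roll": 0}
    - {"offset": [0, 0, 0.007], "roll": 0}

```text
t: 3.72
tool_pos: [0.5874, 0.0216, 0.0443]
ee_rot: [0.526, 3.095, 0.0]
ft_force: [1.5, -0.5, 3.0]
gripper_width: 0.0003
```

Emit:
jog_arm:
  series:
    - {"offset": [0, 0, 0.002], "roll": 0}
    - {"offset": [0, 0, 0.003], "roll": 0}
    - {"offset": [0, 0, 0.004], "roll": 0}
    - {"offset": [0, 0, 0.004], "roll": 0}
    - {"offset": [0, 0, 0.004], "roll": 0}

```text
t: 4.13
tool_pos: [0.5873, 0.0216, 0.0403]
ee_rot: [0.526, 3.096, 0.0]
ft_force: [1.7, 0.1, 5.5]
gripper_width: 0.0007
```

Emit:
jog_arm:
  series:
    - {"offset": [0, 0, 0.001], "roll": 0}
    - {"offset": [0, 0, 0.001], "roll": 0}
    - {"offset": [0, 0, 0.001], "roll": 0}

```text
t: 4.38
tool_pos: [0.5875, 0.0216, 0.0402]
ee_rot: [0.526, 3.095, 0.0]
ft_force: [-1.7, -0.5, 11.8]
gripper_width: 0.0008
```

The plate is at the bottom (z=0.040, force rising). Next I'll push along the slide.

Emit:
jog_arm:
  series:
    - {"offset": [0, -0.003, 0], "roll": 0}
    - {"offset": [0, -0.006, 0], "roll": 0}
    - {"offset": [0, -0.009, 0], "roll": 0}
    - {"offset": [0, -0.012, 0], "roll": 0}
    - {"offset": [0, -0.016, 0], "roll": 0}
    - {"offset": [0, -0.02, 0], "roll": 0}
    - {"offset": [0, -0.02, 0], "roll": 0}

```text
t: 4.97
tool_pos: [0.5809, 0.0022, 0.0402]
ee_rot: [0.527, 3.095, 0.0]
ft_force: [-1.6, -1.3, 11.5]
gripper_width: 0.0005
```

Run:
```python
from h import *
np.set_printoptions(precision=4,suppress=True)
s=read_state();print(s['tool_pos'],s['ft_force'])
save('wrist','w2.png')
im=cv2.imread('pics/w2.png');cv2.imwrite('pics/w2c.png',cv2.resize(im[130:300,60:440],None,fx=2,fy=2,interpolation=2))
```

```text
[0.5809 0.0022 0.0402] [-1.6463 -1.3237 11.5209]
```

View pics/w2c.png

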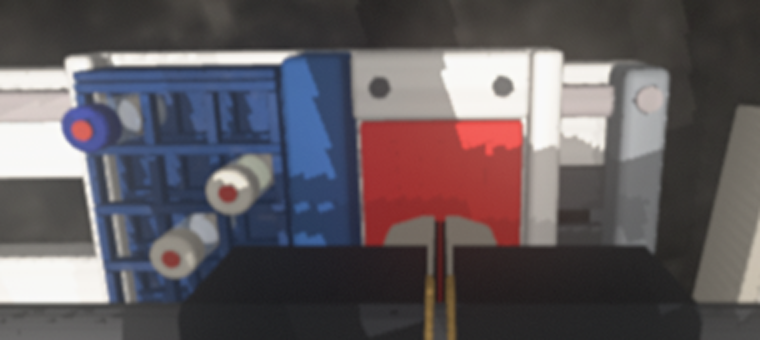

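The crop shows a gap opening behind the carriage: the bar of the grey block is at (640,150), clear of the carriage at (545,150). So the carriage moves with the fingertips, which sit on the plate clear of the step. I'll keep going.

Emit:
jog_arm:
  series:
    - {"offset": [0, -0.004, 0], "roll": 0}
    - {"offset": [0, -0.01, 0], "roll": 0}
    - {"offset": [0, -0.016, 0], "roll": 0}
    - {"offset": [0, -0.022, 0], "roll": 0}
    - {"offset": [0, -0.028, 0], "roll": 0}
    - {"offset": [0, -0.034, 0], "roll": 0}
    - {"offset": [0, -0.04, 0], "roll": 0}
    - {"offset": [0, -0.046, 0], "roll": 0}
    - {"offset": [0, -0.052, 0], "roll": 0}
    - {"offset": [0, -0.058, 0], "roll": 0}
    - {"offset": [0, -0.064, 0], "roll": 0}
    - {"offset": [0, -0.068, 0], "roll": 0}
    - {"offset": [0, -0.071, 0], "roll": 0}
    - {"offset": [0, -0.074, 0], "roll": 0}
    - {"offset": [0, -0.074, 0], "roll": 0}

```text
t: 6.27
tool_pos: [0.557, -0.068, 0.0402]
ee_rot: [0.527, 3.094, -0.001]
ft_force: [2.2, -1.3, 9.7]
gripper_width: 0.0008
```

Emit:
jog_arm:
  series:
    - {"offset": [0, -0.002, 0], "roll": 0}
    - {"offset": [0, -0.004, 0], "roll": 0}
    - {"offset": [0, -0.006, 0], "roll": 0}
    - {"offset": [0, -0.007, 0], "roll": 0}
    - {"offset": [0, -0.007, 0], "roll": 0}

```text
t: 6.68
tool_pos: [0.555, -0.0735, 0.0402]
ee_rot: [0.526, 3.094, 0.002]
ft_force: [3.4, 2.3, 8.7]
gripper_width: 0.0006
```

Emit:
jog_arm:
  series:
    - {"offset": [0, -0.001, 0], "roll": 0}
    - {"offset": [0, -0.002, 0], "roll": 0}
    - {"offset": [0, -0.003, 0], "roll": 0}
    - {"offset": [0, -0.003, 0], "roll": 0}

```text
t: 7.02
tool_pos: [0.5539, -0.0757, 0.0402]
ee_rot: [0.526, 3.094, 0.003]
ft_force: [2.3, 5.6, 9.6]
gripper_width: 0.0003
```

Run:
```python
from h import *
np.set_printoptions(precision=4,suppress=True)
s=read_state();print(s['tool_pos'],s['ft_force'])
save('wrist','w3.png')
im=cv2.imread('pics/w3.png');cv2.imwrite('pics/w3c.png',cv2.resize(im[130:300,60:440],None,fx=2,fy=2,interpolation=2))
```

```text
[ 0.5539 -0.0757  0.0402] [2.2799 5.636  9.6153]
```

View pics/w3c.png

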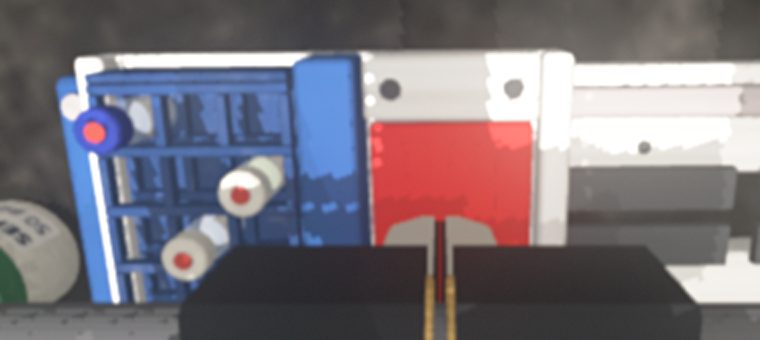

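The carriage's front edge is now against the blue end stop at (85,200). The fingers have slipped about 3 mm forward on the plate and meet about 6 N of reaction, so the carriage is on the stop. I'll lift straight up.

Emit:
jog_arm:
  series:
    - {"offset": [0, 0, -0.003], "roll": 0}
    - {"offset": [0, 0, -0.006], "roll": 0}
    - {"offset": [0, 0, -0.01], "roll": 0}
    - {"offset": [0, 0, -0.015], "roll": 0}
    - {"offset": [0, 0, -0.03], "roll": 0}
    - {"offset": [0, 0, -0.05], "roll": 0}
    - {"offset": [0, 0, -0.08], "roll": 0}
    - {"offset": [0, 0, -0.11], "roll": 0}
    - {"offset": [0, 0, -0.14], "roll": 0}
    - {"offset": [0, 0, -0.14], "roll": 0}
    - {"offset": [0, 0, -0.14], "roll": 0}

```text
t: 7.98
tool_pos: [0.5532, -0.0769, 0.1809]
ee_rot: [0.526, 3.094, -0.001]
ft_force: [-0.4, -0.9, -0.5]
gripper_width: 0.0003
```

Run:
```python
from h import *
np.set_printoptions(precision=4,suppress=True)
s=read_state();print(s['t'],s['tool_pos'],s['ft_force'])
w=cv2.imread
save('wrist','w4.png');save('side','side4.png');save('top','top4.png')
for n in ('wrist','side','top'):
  for l in ('plate_top','push_face','jar','liners'):
    for r in search_frame(l,n)[:1]: print(n,l,round(r['conf'],2),world(r['point'],n,s))
a=cv2.resize(cv2.imread('pics/w4.png')[130:280,20:420],(800,300));b=cv2.resize(cv2.imread('pics/side4.png')[190:310,240:340],(360,300))
c=cv2.resize(cv2.imread('pics/top4.png')[165:255,250:425],(440,300))
cv2.imwrite('pics/f4.png',np.vstack([a,np.hstack([b,c])]))
```

```text
7.9833 [ 0.5532 -0.0769  0.1809] [-0.3913 -0.9131 -0.5328]
wrist plate_top 0.87 [ 0.5518 -0.0722  0.0489]
wrist push_face 0.95 [ 0.5405 -0.0992  0.0479]
wrist jar 0.57 [ 0.5165 -0.2236  0.0432]
wrist liners 0.85 [0.6298 0.1129 0.0321]
side plate_top 0.53 [ 0.5581 -0.0691  0.0472]
side push_face 0.85 [ 0.5441 -0.1399  0.0487]
side jar 0.56 [ 0.5146 -0.2446  0.0422]
side liners 0.78 [0.6318 0.1087 0.0322]
top plate_top 0.61 [ 0.5399 -0.0766  0.0487]
top push_face 0.66 [ 0.519  -0.1159  0.0454]
top liners 0.71 [0.6249 0.1217 0.0285]
```

View pics/f4.png

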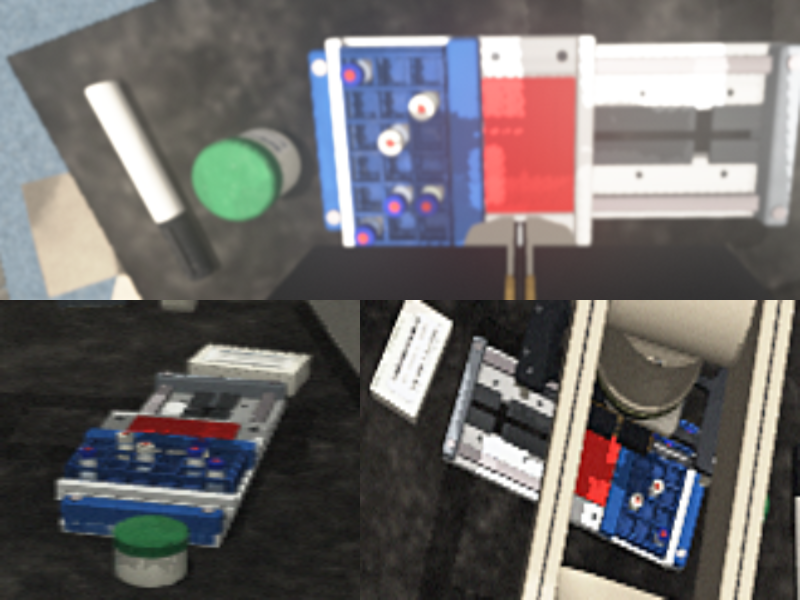

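Run:
```python
from h import *
np.set_printoptions(precision=4,suppress=True)
s=read_state()
c=get_calibration('wrist');Rt=Ro.from_rotvec(s['ee_rot']).as_matrix();H=c['hand_eye']
o=Rt@H[:3,3]+s['tool_pos'];RR=Rt@H[:3,:3]
def ow(u,v,z):
    d=RR@[(u-c['cx'])/c['fx'],(v-c['cy'])/c['fy'],1]; return o+d*(z-o[2])/d[2]
im=cv2.imread('pics/w4.png').astype(int);B,G,R=im[...,0],im[...,1],im[...,2]
red=((R>110)&(R-G>70)&(R-B>70)).astype(np.uint8)
n,l,st,cc=cv2.connectedComponentsWithStats(red);i=1+st[1:,4].argmax();x,y,w,h,a=st[i]
for z in (.044,.047):
  k=np.array([ow(u,v,z) for u,v in [(x,y),(x+w,y),(x+w,y+h),(x,y+h)]]);m=k.mean(0)
  t=(k-k[0])@Rt
  print(st[i],m,'travel',(m-[.5874,.0223,.047])[:2]@[-.3276,-.9448],'size',t[1,1],t[3,0])
```

```text
[ 261  169   47   68 3070] [ 0.5541 -0.0712  0.044 ] travel 0.0992268060970278 size 0.04847114618639615 -0.07391575378804081
[ 261  169   47   68 3070] [ 0.5534 -0.071   0.047 ] travel 0.0992789655224853 size 0.04798823420080481 -0.0731793403496006
```

Measured travel is 99 mm, inside the 4 mm latch zone. The arm is clear of everything and the wrist force is about zero, so I'm handing it in.

```bash
python3 -c "
from cell import *
print(sign_off())"
```

```text
the job is handed in; nothing more can be done
None
```

I pressed the red plate to the bottom with closed fingertips and kept it down while sliding the carriage to the blue end stop. I then lifted straight off and handed the job in at about 8 s on the robot's clock.

- **Pressing:** The fingertips stopped at z = 0.040 m, which is the full 7 mm down. The force rose to about 12 N there.
- **Travel:** The wrist camera puts the carriage's travel at 99 mm, within 1 mm of the stop and inside the 4 mm latch zone. At the end the fingertips met about 6 N of reaction and slipped about 2–3 mm forward on the plate, so the carriage was against the stop.
- **After lifting:** The final pictures show the carriage against the stop. The rack and its vials look undisturbed, and the jar and carton are where they were. The wrist force read about zero, with the gripper about 14 cm above the plate.
- **Not confirmed:** I couldn't confirm the latch directly. The images can't reliably tell a fully raised plate from one 3 mm lower, so I infer it from the carriage position. The top camera's network put the plate about 1.5 cm off the wrist reading, but the arm was partly blocking that view.

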